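# Restock the stain-remover rack

### The arm

A 6-joint arm with a two-finger parallel gripper is mounted at the origin on the work surface. World frame = base frame: x ahead of the robot, y to its left, z up, the work surface at z = 0. Lengths are in m, angles in rad, forces in N, time in s.
With the tool pointing down it reaches from about 0.225 to 0.875 m from the base axis. Payload 3.4 kg.
Tool frame: the origin (TCP) lies between the finger pads; the fingertips stand 25 mm ahead of it and the grasp point (between the pads) lies 6 mm ahead of it; z points along the fingers, y is the line along which they close (so a half turn about z gives the same grasp; the last joint's range is limited). The gripper opens to 85 mm and grips with 20 to 120 N. Pads are 22 mm wide; open, the fingers measure 114 mm over their backs; the gripper's body (76 mm by 85 mm) begins 54 mm behind the grasp point. The pads swing forward as they close: fully open they stand 13 mm farther back than shut.
Start: joints at [1.15, 0.276, 1.505, -0, 1.361, -0.121], TCP at [0.17, 0.549, 0.256] pointing down, gripper open.
Joint ranges: [-2.89, 2.89], [-0.75, 2.08], [0.22, 2.7], [-1.18, 4.32], [0.11, 2.71], [-2.7, 2.7]. Speed limits (rad/s): [2.57, 2.57, 3.14, 3.14, 3.14, 3.14].

### API

Orientations are given as a unit quaternion [w, x, y, z].
In Python, from rig import manip, cams, ticket gives the robot as it stands.
- The arm moves only by the tool step_arm, never from a script. Its argument "increments" is a list of rows, each an object with "dp": the shift along the world's x, y, z each as a share of 0.2 m, from -1 to 1, a list of three; "yaw": the turn about the world's z as a share of 0.15 rad, from -1 to 1; "grip": the opening, from 0 (shut) to 1 (fully open). In form: [{"dp": [tx, ty, tz], "yaw": yaw, "grip": grip}, ...]. A call has 1 to 5 rows; each row shifts and turns the commanded pose from where the row before left it; what a row does not reach is not made up. A row lasts 1/8 s, in which the tool goes at most 62.5 mm and 10.7 degrees, less where a joint would pass 70% of its speed; a pose out of reach is approached as far as the arm can. A call with a number of a shift or a turn outside -1 to 1 is refused whole. A call with a gripper value outside its range is refused whole. The fingers move at their own pace and stop on an object; "squeeze" is the grip in N (left out, the last holds). Time passes only in rows, so rows that do not move let the fingers close. It gives the time, the measured TCP pose, the force, the opening and the grip force at its end, in the units of the state.
- manip.get_state(): the state, without advancing time (a new reading comes with each control period).
- cams.get_image(name): name is "scene" or "top"; returns the picture (384x512x3 uint8, blue, green, red); there is no depth.
- cams.get_calibration(name): a dict with "fx", "fy", "cx", "cy" (pixels), "extrinsics" (4x4, takes a point from camera to world coordinates). Camera axes: x right, y up, looking along -z (the intrinsics and any distortion apply to the point x, -y, -z); pixel columns grow to the right and rows downward; lengths in m; the calibration is good to about 2 mm. A picture is of the moment at which its call begins. get_calibration takes no time and is no camera call.
- ticket.sign_off(): hands the job in; it is judged then, once.
The state is a dict: "clock": time; "qpos": joint angles; "qd": joint speeds; "effort": joint torques, N m; "position": TCP position; "ee_rot": TCP orientation; "contact_force": force on the tool from outside, world axes, zero at the start; "moment": the same for the moment, N m; "width": finger opening in m; "gripper_force": force on a finger pad.
Only numpy, scipy, OpenCV 4.12 (cv2) and the standard library are available. Lean on these libraries where they do the work, as an engineer would, in place of code of your own. Each camera call takes 0.05 s, during which the arm holds its last target. There are 200 camera calls.

### The job

Full stain-remover bottles have come in the grey carry rack, one of each of four kinds; put all four away in the aluminium shelf rack, each standing upright on the floor of the lane that holds the opened bottle of the same kind, behind that opened bottle (on the side of the rack's high back wall), so that the new row has the same order as the opened row and the opened ones get used first. Leave the opened bottles standing where they are, and do not tip any bottle over.

Things in the scene. Friction and masses are not known exactly. Their poses are not given: they have to be found in the camera images.
- new_slim: Full bottle to be moved, standing in the carry rack at the start: off-white tall slim round bottle, body 38 mm in diameter, 142 mm tall overall, straight up to 88 mm then a sloping shoulder; round grey screw cap 26 mm in diameter from 116 mm to 142 mm height, on the bottle's axis. About 130 g. Origin: centre of its underside, z up.
- new_oblong: Full bottle to be moved, standing in the carry rack at the start: off-white flat bottle with rounded narrow sides, seen from above an oblong 58 mm (its own x) by 36 mm (its own y), 126 mm tall overall, straight up to 80 mm; round grey screw cap 28 mm in diameter from 100 mm to 126 mm height, on the bottle's axis. About 140 g. Origin: centre of its underside, z up.
- new_stout: Full bottle to be moved, standing in the carry rack at the start: off-white short stout round bottle, body 56 mm in diameter, 110 mm tall overall, straight up to 56 mm; round grey screw cap 36 mm in diameter from 84 mm to 110 mm height, on the bottle's axis. About 160 g. Origin: centre of its underside, z up.
- new_square: Full bottle to be moved, standing in the carry rack at the start: off-white square bottle, body 46 mm by 46 mm (sides along its own x and y), 118 mm tall overall, straight up to 72 mm; round grey screw cap 31 mm in diameter from 92 mm to 118 mm height, on the bottle's axis. About 150 g. Origin: centre of its underside, z up.
- open_slim: Opened bottle of the same kind, size and look as new_slim, about 90 g, standing loose at the front of its lane in the shelf rack, its own x pointing along the lane to the back. It marks the lane for new_slim and is not to be moved. Origin: centre of its underside, z up.
- open_oblong: Opened bottle of the same kind, size and look as new_oblong, about 90 g, standing loose at the front of its lane in the shelf rack, its own x pointing along the lane to the back. It marks the lane for new_oblong and is not to be moved. Origin: centre of its underside, z up.
- open_stout: Opened bottle of the same kind, size and look as new_stout, about 90 g, standing loose at the front of its lane in the shelf rack, its own x pointing along the lane to the back. It marks the lane for new_stout and is not to be moved. Origin: centre of its underside, z up.
- open_square: Opened bottle of the same kind, size and look as new_square, about 90 g, standing loose at the front of its lane in the shelf rack, its own x pointing along the lane to the back. It marks the lane for new_square and is not to be moved. Origin: centre of its underside, z up.
- shelf_rack: Fixed aluminium rack, 178 mm deep (x) by 324 wide (y), 4 open-topped lanes running along x. Origin: centre of underside. -x is the front (lip 20 high), +x the back (wall 55 high). Lane centres y = -120, -40, 40, 120; lanes 76 wide inside, x -86 to 86, walls 4 thick, 40 high, floor 4 above the worktop. Opened bottles stand near x = -43, in varying order; behind them (x about 43) is empty.
- carry_rack: Fixed grey plastic rack, 74 mm deep (x) by 284 wide (y), open above: one row of 4 cells, centres y = -105, -35, 35, 105, each 66 square inside, walls 4 thick, 52 high, floor 4 above the worktop; at each end a black grip loop, 50 high, sticks out 22. Origin: centre of underside. One full bottle in each cell, in varying order. Either rack may be on the left or the right.
There are look-alikes about, which are no part of the job. Leave any purple or red look-alike of the new_oblong alone.

How it is judged:
At the end, for the whole second after the job is handed in: Each full bottle is at rest, upright (0.08 rad) and on the shelf rack's floor (7 mm), 35 to 120 mm behind the opened bottle of its kind and within 30 mm sideways of it; every opened bottle is upright, at rest and within 20 mm of where it stood (x of new_slim in the frame of open_slim between 0.035 and 0.12 m and y of new_slim in the frame of open_slim between -0.03 and 0.03 m and z of new_slim in the frame of shelf_rack between -0.003 and 0.009 m and angle between each of new_slim, open_slim, new_oblong, open_oblong, new_stout, open_stout, new_square, open_square's own z axis and vertical below 0.08 rad and linear speed of each of new_slim, open_slim, new_oblong, open_oblong, new_stout, open_stout, new_square, open_square below 0.02 m/s and distance of each of open_slim, open_oblong, open_stout, open_square from where it was at the start of the episode below 0.02 m and x of new_oblong in the frame of open_oblong between 0.035 and 0.12 m and y of new_oblong in the frame of open_oblong between -0.03 and 0.03 m and z of new_oblong in the frame of shelf_rack between -0.003 and 0.009 m and x of new_stout in the frame of open_stout between 0.035 and 0.12 m and y of new_stout in the frame of open_stout between -0.03 and 0.03 m and z of new_stout in the frame of shelf_rack between -0.003 and 0.009 m and x of new_square in the frame of open_square between 0.035 and 0.12 m and y of new_square in the frame of open_square between -0.03 and 0.03 m and z of new_square in the frame of shelf_rack between -0.003 and 0.009 m); the robot touches nothing.
It fails at once if an opened bottle is pushed more than 25 mm from its place (distance of any of open_slim, open_oblong, open_stout, open_square from where it was at the start of the episode above 0.025 m).
It fails at once if a bottle, opened or full, is tipped over (more than 35 degrees) (angle between any of new_slim, open_slim, new_oblong, open_oblong, new_stout, open_stout, new_square, open_square's own z axis and vertical above 0.6 rad).
It also fails if it takes over 120 s, if anything falls off the work surface, if the arm or the gripper's body presses on something with over 40 N, if the wrist force passes 120 N, or if a joint passes its speed limit or range.

## Working session

There is one attempt and no reset: what is moved stays moved. The work goes in short steps, Python scripts to look and compute and a tool call to move; the robot and the scene stay as the last step left them, time stands still between calls to the robot, and variables do not carry over. Pictures are saved under pics/ and viewed, at most 14 in all, crops included, and the job is handed in when it is done.

Besides the shell and the picture viewer there is one more tool, called after "Request:" in YAML: its name, and indented under it one key for each argument. step_arm: Moves the arm, as the interface text tells. Shift numbers are shares of 0.2 m and turn numbers shares of 0.15 rad, none past 1 either way. Its arguments: {"type":"object","properties":{"increments":{"type":"array"},"squeeze":{"type":"number"}},"required":["increments"]}

```bash
mkdir -p pics
python3 - <<'E'
from rig import manip,cams
import cv2
for n in("top","scene"):
    cv2.imwrite(f"pics/{n}0.png",cams.get_image(n)); c=cams.get_calibration(n); print(n,c)
s=manip.get_state();print(s)
E
```

```text
top {'fx': 438.3992574875881, 'fy': 438.3992574875881, 'cx': 254.55993568399722, 'cy': 200.45988200461542, 'extrinsics': array([[ 0.00508507,  0.99812407, -0.0610121 ,  0.46367674],
       [-0.9997928 ,  0.0062772 ,  0.0193636 ,  0.00219673],
       [ 0.01971026,  0.060901  ,  0.99794918,  1.04949202],
       [ 0.        ,  0.        ,  0.        ,  1.        ]])}
scene {'fx': 418.2558884962742, 'fy': 418.2558884962742, 'cx': 257.2695916409328, 'cy': 191.5797607150644, 'extrinsics': array([[ 0.34811032, -0.71182278,  0.61002257,  1.28841589],
       [ 0.93745083,  0.26274857, -0.22836186, -0.32095073],
       [ 0.00227061,  0.65136128,  0.75876434,  1.01067958],
       [ 0.        ,  0.        ,  0.        ,  1.        ]])}
{'clock': 0.1, 'qpos': array([ 1.14999237e+00,  2.76536465e-01,  1.50599582e+00,  2.01934976e-05,
        1.36069342e+00, -1.21008791e-01]), 'qd': array([ 0.00079287,  0.00075626, -0.0036405 , -0.000111  ,  0.00125139,
        0.00021421]), 'effort': array([ 8.96914989e-04, -4.17701519e+01, -2.46403652e+01, -1.44115652e-04,
        5.95262638e-03,  6.03284889e-06]), 'position': array([0.16964203, 0.54896542, 0.25552775]), 'ee_rot': array([-2.28018814e-04,  1.49338906e-01,  9.88785732e-01, -7.84102664e-04]), 'contact_force': array([ 0.73822405,  0.59882533, -0.39176256]), 'moment': array([-0.02112364, -0.0022707 , -0.02725093]), 'gripper_force': 0.0, 'width': 0.08520316591362062}
```

View pics/top0.png

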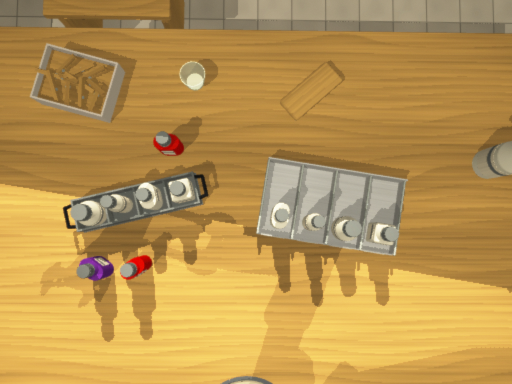

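View pics/scene0.png

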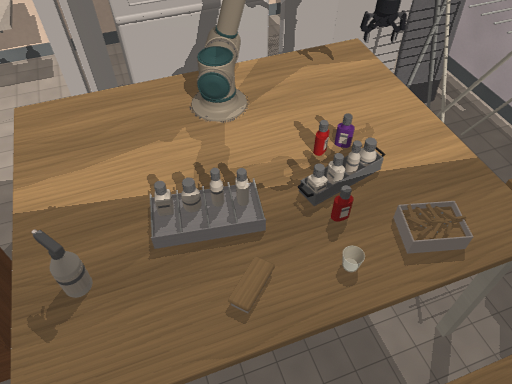

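Top view: the carry rack spans about (70,215)–(205,185), the shelf corners are at (270,160), (405,180), (395,253) and (259,236), with the opened bottles along its lower edge. I'll zoom in to tell the kinds apart.

Run:
```python
import cv2,numpy as np
a=cv2.imread("pics/top0.png")
r=lambda im,x,y,w,h,s:cv2.resize(im[y:y+h,x:x+w],None,fx=s,fy=s,interpolation=cv2.INTER_CUBIC)
t=r(a,60,165,155,75,5); cv2.imwrite("pics/c1.png",t)
cv2.imwrite("pics/c2.png",r(a,250,150,160,115,5))
s=cv2.imread("pics/scene0.png")
cv2.imwrite("pics/c3.png",np.vstack([r(s,140,155,130,60,6),r(s,275,120,130,60,6)])[:600])
```

```text
(no output)
```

View pics/c1.png

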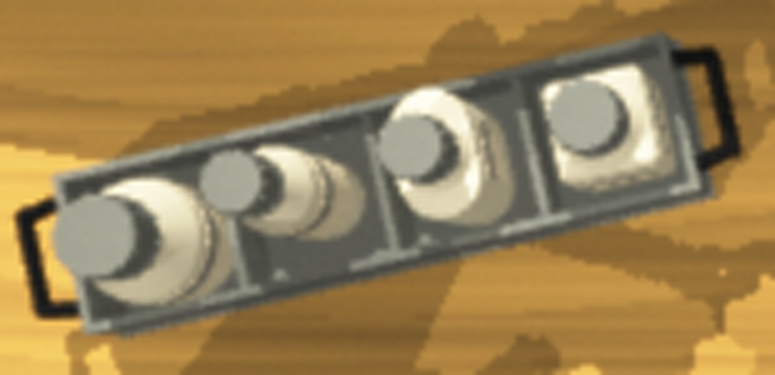

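View pics/c2.png

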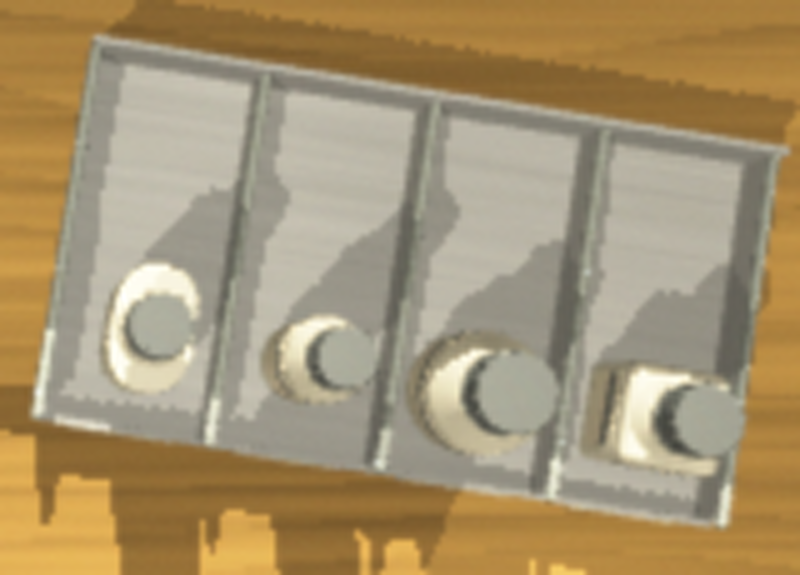

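View pics/c3.png

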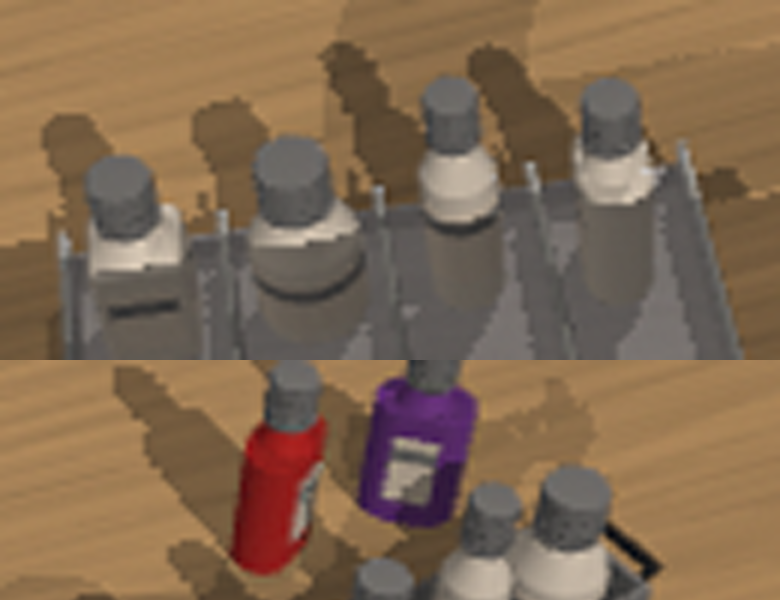

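Carry rack, left to right: stout, slim, oblong, square. Cap tops are at about (79,212), (107,201), (143,194) and (178,188).
Shelf, left to right: oblong (281,215), slim (318,222), stout (353,229), square (391,234).

```bash
cat > h.py <<'E'
import numpy as np
from rig import manip,cams
def px(n,u,v,z):
    c=cams.get_calibration(n);E=c["extrinsics"]
    d=E[:3,:3]@np.array([(u-c["cx"])/c["fx"],-(v-c["cy"])/c["fy"],-1]);o=E[:3,3]
    return o+d*(z-o[2])/d[2]
def tooly(q):
    w,x,y,z=q; v=(2*(x*y-w*z),1-2*(x*x+z*z)); return np.arctan2(v[1],v[0])
E
python3 - <<'E'
from h import *
np.set_printoptions(precision=4,suppress=True)
H=dict(slim=.146,oblong=.130,stout=.114,square=.122)
C=dict(stout=(79,212.2),slim=(107.2,201.4),oblong=(143,194.4),square=(177.6,188.4))
O=dict(oblong=(281.4,215.2),slim=(318.4,221.6),stout=(352.6,228.6),square=(390.6,234))
A={k:px("top",*p,H[k])[:2] for k,p in C.items()}
B={k:px("top",*p,H[k])[:2] for k,p in O.items()}
cr=lambda x,y:(250+x/5,150+y/5)
bl,br=px("top",*cr(97,40),.055)[:2],px("top",*cr(787,150),.055)[:2]
fl,fr=px("top",*cr(35,415),.03)[:2],px("top",*cr(725,525),.03)[:2]
print("shelf corners",bl,br,fl,fr,np.linalg.norm(bl-br))
ye=(bl-br)/np.linalg.norm(bl-br); ys=np.arctan2(ye[1],ye[0])-np.pi/2
ob=np.array(list(B.values()));d=ob[0]-ob[3];print("yaw shelf edge",ys,"bottles",np.arctan2(d[1],d[0])-np.pi/2,np.linalg.norm(d))
d=A["stout"]-A["square"];yc=np.arctan2(d[1],d[0])-np.pi/2;print("carry yaw",yc,np.linalg.norm(d))
c=(bl+br)/2-.089*np.array([np.cos(ys),np.sin(ys)]);print("shelf c",c)
R=np.array([[np.cos(ys),-np.sin(ys)],[np.sin(ys),np.cos(ys)]])
for k in A: print(k,"carry",A[k],"open",B[k],"open in shelf",R.T@(B[k]-c))
print("lane targets",[(c+R@np.array([.043,y])).round(4) for y in (.12,.04,-.04,-.12)])
for p in[(162,138),(84,271),(127,267)]:print("lookalike",px("top",*p,.126)[:2])
print("tooly",tooly(manip.get_state()["ee_rot"]))
E
```

```text
shelf corners [ 0.622  -0.0506] [ 0.5737 -0.3678] [ 0.4504 -0.0236] [ 0.4009 -0.3451] 0.3208487969964221
yaw shelf edge -0.15108196643845684 bottles -0.16334221331045562 0.23600435496608937
carry yaw 0.24115764219008495 0.21482408171330405
shelf c [ 0.5099 -0.1958]
stout carry [0.4936 0.3558] open [ 0.4619 -0.226 ] open in shelf [-0.0429 -0.0372]
slim carry [0.5151 0.287 ] open [ 0.476  -0.1474] open in shelf [-0.0408  0.0427]
oblong carry [0.5311 0.2179] open [ 0.4892 -0.0722] open in shelf [-0.039   0.1191]
square carry [0.5449 0.1472] open [ 0.4509 -0.305 ] open in shelf [-0.0419 -0.1169]
lane targets [array([ 0.5705, -0.0836]), array([ 0.5584, -0.1627]), array([ 0.5464, -0.2418]), array([ 0.5343, -0.3209])]
lookalike [0.6516 0.1813]
lookalike [0.3713 0.3374]
lookalike [0.3798 0.2489]
tooly 1.270997106038352
```

Request:
step_arm:
  increments:
    - {"dp": [0.19, -0.2, 0], "yaw": -0.687, "grip": 0.7}
    - {"dp": [0.19, -0.2, 0], "yaw": -0.687, "grip": 0.7}
    - {"dp": [0.19, -0.2, 0], "yaw": -0.687, "grip": 0.7}
    - {"dp": [0.19, -0.2, 0], "yaw": -0.687, "grip": 0.7}
    - {"dp": [0.19, -0.2, 0], "yaw": -0.687, "grip": 0.7}
  squeeze: 50

```text
clock: 0.72
position: [0.3606, 0.3479, 0.256]
ee_rot: [-0.0, 0.398, 0.917, -0.0]
contact_force: [0.6, 1.1, 0.8]
width: 0.0599
gripper_force: 0.0
```

Request:
step_arm:
  increments:
    - {"dp": [0.185, -0.2, 0], "yaw": -0.687, "grip": 0.7}
    - {"dp": [0.185, -0.2, 0], "yaw": -0.687, "grip": 0.7}
    - {"dp": [0.185, -0.2, 0], "yaw": -0.687, "grip": 0.7}
    - {"dp": [0.185, -0.2, 0], "yaw": -0.687, "grip": 0.7}
    - {"dp": [0.0, 0, 0], "yaw": 0, "grip": 0.7}

```text
clock: 1.35
position: [0.5102, 0.1865, 0.2556]
ee_rot: [0.0, 0.578, 0.816, -0.0]
contact_force: [-0.3, 1.1, -0.1]
width: 0.06
gripper_force: 0.0
```

Request:
step_arm:
  increments:
    - {"dp": [0.174, -0.198, 0], "yaw": -0.65, "grip": 0.7}
    - {"dp": [0, 0, -0.233], "yaw": 0, "grip": 0.7}
    - {"dp": [0, 0, -0.233], "yaw": 0, "grip": 0.7}
    - {"dp": [0, 0, -0.233], "yaw": 0, "grip": 0.7}
    - {"dp": [0, 0, 0], "yaw": 0, "grip": 0.7}

```text
clock: 1.98
position: [0.5388, 0.1501, 0.1132]
ee_rot: [-0.003, 0.615, 0.789, -0.003]
contact_force: [-0.3, -1.0, 0.1]
width: 0.0602
gripper_force: 0.0
```

Request:
step_arm:
  increments:
    - {"dp": [0, 0, 0], "yaw": 0, "grip": 0.0}
    - {"dp": [0, 0, 0], "yaw": 0, "grip": 0.0}
    - {"dp": [0, 0, 0], "yaw": 0, "grip": 0.0}
    - {"dp": [0, 0, 0], "yaw": 0, "grip": 0.0}

```text
clock: 2.48
position: [0.5444, 0.1503, 0.1189]
ee_rot: [0.002, 0.615, 0.788, 0.002]
contact_force: [0.8, 0.6, 6.2]
width: 0.0293
gripper_force: 49.9
```

Request:
step_arm:
  increments:
    - {"dp": [0, 0, 0.2], "yaw": 0, "grip": 0.0}
    - {"dp": [0, 0, 0.28], "yaw": 0, "grip": 0.0}
    - {"dp": [0, 0, 0.28], "yaw": 0, "grip": 0.0}
    - {"dp": [0, 0, 0.1], "yaw": 0, "grip": 0.0}
    - {"dp": [0, 0, 0], "yaw": 0, "grip": 0.0}

```text
clock: 3.1
position: [0.5432, 0.1498, 0.2907]
ee_rot: [0.002, 0.615, 0.789, 0.002]
contact_force: [0.1, 0.5, -1.4]
width: 0.0298
gripper_force: 50.1
```

Run:
```python
from h import *
import cv2
a=cams.get_image("scene");cv2.imwrite("pics/s1.png",cv2.resize(a[60:260,240:440],None,fx=3,fy=3))
s=manip.get_state();print(s["position"],s["width"],tooly(s["ee_rot"]),s["contact_force"])
```

```text
[0.54229274 0.14969566 0.2887506 ] 0.02938850380192641 0.24602745439371468 [-3.88671117e-04  1.38506156e+00 -1.32453769e+00]
```

View pics/s1.png

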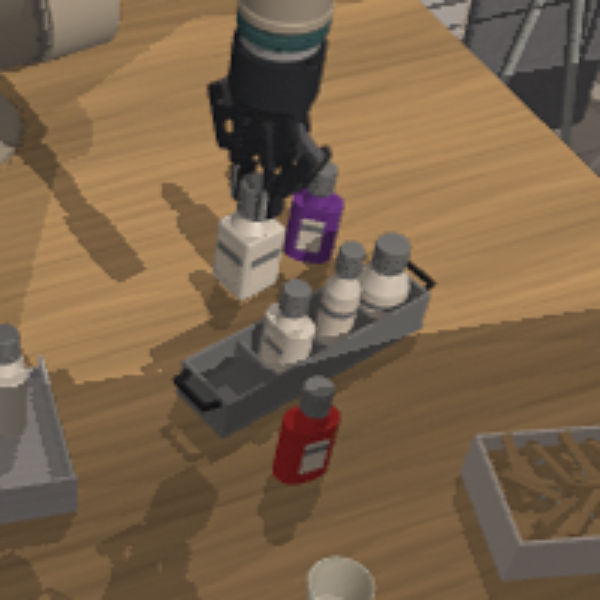

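The square bottle is held upright, about (245,255) in the crop, clear of the rack. Moving it to its lane.

Request:
step_arm:
  increments:
    - {"dp": [0, -0.15, 0], "yaw": -0.2, "grip": 0}
    - {"dp": [0, -0.26, 0], "yaw": -0.3, "grip": 0}
    - {"dp": [0, -0.26, 0], "yaw": -0.3, "grip": 0}
    - {"dp": [-0.01, -0.26, 0], "yaw": -0.3, "grip": 0}
    - {"dp": [-0.01, -0.26, 0], "yaw": -0.3, "grip": 0}

```text
clock: 3.78
position: [0.5373, -0.0895, 0.2862]
ee_rot: [-0.002, 0.695, 0.719, -0.001]
contact_force: [0.5, 0.1, -0.5]
width: 0.0296
gripper_force: 50.1
```

Request:
step_arm:
  increments:
    - {"dp": [-0.01, -0.26, 0], "yaw": -0.3, "grip": 0}
    - {"dp": [0, -0.26, 0], "yaw": -0.3, "grip": 0}
    - {"dp": [-0.01, -0.26, 0], "yaw": -0.3, "grip": 0}
    - {"dp": [0, -0.26, 0], "yaw": -0.3, "grip": 0}
    - {"dp": [0, -0.11, 0], "yaw": -0.07, "grip": 0}

```text
clock: 4.4
position: [0.5334, -0.3206, 0.2857]
ee_rot: [-0.002, 0.761, 0.649, -0.001]
contact_force: [0.2, 1.1, -1.6]
width: 0.0295
gripper_force: 50.1
```

Request:
step_arm:
  increments:
    - {"dp": [0, 0, 0], "yaw": 0, "grip": 0}

```text
clock: 4.53
position: [0.5339, -0.3189, 0.2863]
ee_rot: [-0.002, 0.76, 0.65, -0.0]
contact_force: [0.9, 0.5, -1.7]
width: 0.0298
gripper_force: 50.1
```

Request:
step_arm:
  increments:
    - {"dp": [0, 0, -0.25], "yaw": 0, "grip": 0}
    - {"dp": [0, 0, -0.25], "yaw": 0, "grip": 0}
    - {"dp": [0, 0, -0.2], "yaw": 0, "grip": 0}
    - {"dp": [0, 0, -0.1], "yaw": 0, "grip": 0}
    - {"dp": [0, 0, 0], "yaw": 0, "grip": 0}

```text
clock: 5.15
position: [0.5334, -0.3151, 0.1264]
ee_rot: [-0.003, 0.759, 0.651, -0.0]
contact_force: [-1.2, 0.5, -1.3]
width: 0.0294
gripper_force: 49.9
```

Request:
step_arm:
  increments:
    - {"dp": [0, 0, -0.015], "yaw": 0, "grip": 0}
    - {"dp": [0, 0, -0.015], "yaw": 0, "grip": 0}
    - {"dp": [0, 0, 0], "yaw": 0, "grip": 0}

```text
clock: 5.52
position: [0.5348, -0.3182, 0.1231]
ee_rot: [0.0, 0.76, 0.65, 0.0]
contact_force: [-1.1, 0.0, -1.7]
width: 0.0299
gripper_force: 49.9
```

Request:
step_arm:
  increments:
    - {"dp": [0, 0, -0.015], "yaw": 0, "grip": 0}
    - {"dp": [0, 0, 0], "yaw": 0, "grip": 0}

```text
clock: 5.78
position: [0.5345, -0.3182, 0.1194]
ee_rot: [-0.0, 0.76, 0.65, -0.0]
contact_force: [-0.1, -0.2, -1.6]
width: 0.0299
gripper_force: 49.9
```

Request:
step_arm:
  increments:
    - {"dp": [0, 0, -0.01], "yaw": 0, "grip": 0}
    - {"dp": [0, 0, 0], "yaw": 0, "grip": 0}

```text
clock: 6.02
position: [0.5349, -0.3185, 0.1188]
ee_rot: [0.001, 0.76, 0.65, 0.0]
contact_force: [-1.4, 0.8, 5.7]
width: 0.0295
gripper_force: 50.4
```

Request:
step_arm:
  increments:
    - {"dp": [0, 0, 0], "yaw": 0, "grip": 0.65}
    - {"dp": [0, 0, 0], "yaw": 0, "grip": 0.65}
    - {"dp": [0, 0, 0.15], "yaw": 0, "grip": 0.65}
    - {"dp": [0, 0, 0.25], "yaw": 0, "grip": 0.7}
    - {"dp": [0, 0, 0.25], "yaw": 0, "grip": 0.7}

```text
clock: 6.65
position: [0.5345, -0.3181, 0.2484]
ee_rot: [-0.0, 0.76, 0.65, -0.0]
contact_force: [0.0, -0.2, 0.3]
width: 0.0595
gripper_force: 0.0
```

Request:
step_arm:
  increments:
    - {"dp": [-0.015, 0.26, 0], "yaw": 0.2, "grip": 0.7}
    - {"dp": [-0.015, 0.26, 0], "yaw": 0.2, "grip": 0.7}
    - {"dp": [-0.015, 0.26, 0], "yaw": 0.2, "grip": 0.7}
    - {"dp": [-0.015, 0.26, 0], "yaw": 0.2, "grip": 0.7}
    - {"dp": [-0.015, 0.26, 0], "yaw": 0.2, "grip": 0.7}

```text
clock: 7.28
position: [0.5194, -0.0566, 0.2475]
ee_rot: [0.0, 0.708, 0.706, 0.0]
contact_force: [1.1, -0.3, -0.2]
width: 0.0602
gripper_force: 0.0
```

Run:
```python
from h import *
import cv2
a=cams.get_image("top");cv2.imwrite("pics/t1.png",cv2.resize(a[150:265,60:410],None,fx=2.2,fy=2.2))
cv2.imwrite("pics/t1full.png",a)
```

```text
(no output)
```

View pics/t1.png

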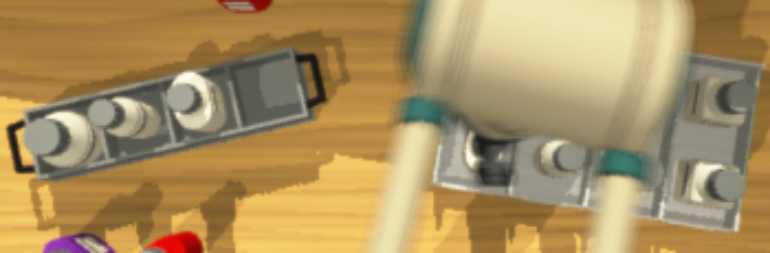

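Square is standing upright behind its opened twin, about (725,97) in the crop. Next is stout.

Request:
step_arm:
  increments:
    - {"dp": [-0.016, 0.257, 0], "yaw": 0.2, "grip": 0.75}
    - {"dp": [-0.016, 0.257, 0], "yaw": 0.2, "grip": 0.75}
    - {"dp": [-0.016, 0.257, 0], "yaw": 0.2, "grip": 0.75}
    - {"dp": [-0.016, 0.257, 0], "yaw": 0.2, "grip": 0.75}
    - {"dp": [-0.016, 0.257, 0], "yaw": 0.2, "grip": 0.75}

```text
clock: 7.95
position: [0.5036, 0.2003, 0.2475]
ee_rot: [0.0, 0.654, 0.757, 0.0]
contact_force: [0.9, -1.2, 0.4]
width: 0.064
gripper_force: 0.0
```

Request:
step_arm:
  increments:
    - {"dp": [-0.016, 0.257, 0], "yaw": 0.2, "grip": 0.75}
    - {"dp": [-0.016, 0.257, 0], "yaw": 0.2, "grip": 0.75}
    - {"dp": [-0.016, 0.257, 0], "yaw": 0.2, "grip": 0.75}
    - {"dp": [0, 0, 0], "yaw": 0, "grip": 0.75}
    - {"dp": [0, 0, 0], "yaw": 0, "grip": 0.75}

```text
clock: 8.57
position: [0.4939, 0.3525, 0.2471]
ee_rot: [0.0, 0.619, 0.785, -0.001]
contact_force: [-0.8, -0.5, -0.6]
width: 0.064
gripper_force: 0.0
```

Request:
step_arm:
  increments:
    - {"dp": [0, 0.015, -0.2], "yaw": 0, "grip": 0.75}
    - {"dp": [0, 0, -0.25], "yaw": 0, "grip": 0.75}
    - {"dp": [0, 0, -0.215], "yaw": 0, "grip": 0.75}
    - {"dp": [0, 0, 0], "yaw": 0, "grip": 0.75}

```text
clock: 9.07
position: [0.4921, 0.353, 0.1115]
ee_rot: [-0.001, 0.62, 0.785, -0.004]
contact_force: [0.5, -0.8, 0.4]
width: 0.0641
gripper_force: 0.0
```

Request:
step_arm:
  increments:
    - {"dp": [0, 0, 0], "yaw": 0, "grip": 0.0}
    - {"dp": [0, 0, 0], "yaw": 0, "grip": 0.0}
    - {"dp": [0, 0, 0], "yaw": 0, "grip": 0.0}
    - {"dp": [0, 0, 0], "yaw": 0, "grip": 0.0}

```text
clock: 9.57
position: [0.4954, 0.3565, 0.1172]
ee_rot: [0.001, 0.619, 0.785, 0.002]
contact_force: [-0.4, -1.2, 7.0]
width: 0.0341
gripper_force: 50.1
```

Request:
step_arm:
  increments:
    - {"dp": [0, 0, 0.2], "yaw": 0, "grip": 0.0}
    - {"dp": [0, 0, 0.28], "yaw": 0, "grip": 0.0}
    - {"dp": [0, 0, 0.28], "yaw": 0, "grip": 0.0}
    - {"dp": [0, 0, 0.12], "yaw": 0, "grip": 0.0}
    - {"dp": [0, 0, 0], "yaw": 0, "grip": 0.0}

```text
clock: 10.2
position: [0.4949, 0.3566, 0.2935]
ee_rot: [0.001, 0.619, 0.785, 0.003]
contact_force: [0.2, -0.0, -1.2]
width: 0.034
gripper_force: 51.1
```

Request:
step_arm:
  increments:
    - {"dp": [0.02, -0.15, 0], "yaw": -0.15, "grip": 0}
    - {"dp": [0.02, -0.25, 0], "yaw": -0.22, "grip": 0}
    - {"dp": [0.02, -0.25, 0], "yaw": -0.22, "grip": 0}
    - {"dp": [0.02, -0.25, 0], "yaw": -0.22, "grip": 0}
    - {"dp": [0.02, -0.25, 0], "yaw": -0.22, "grip": 0}

```text
clock: 10.82
position: [0.513, 0.1244, 0.2885]
ee_rot: [-0.001, 0.678, 0.735, -0.001]
contact_force: [0.4, -0.3, -0.9]
width: 0.0341
gripper_force: 51.1
```

Request:
step_arm:
  increments:
    - {"dp": [0.02, -0.25, 0], "yaw": -0.22, "grip": 0}
    - {"dp": [0.02, -0.25, 0], "yaw": -0.22, "grip": 0}
    - {"dp": [0.02, -0.25, 0], "yaw": -0.22, "grip": 0}
    - {"dp": [0.02, -0.25, 0], "yaw": -0.22, "grip": 0}
    - {"dp": [0.02, -0.25, 0], "yaw": -0.22, "grip": 0}

```text
clock: 11.45
position: [0.5331, -0.1253, 0.2885]
ee_rot: [-0.001, 0.737, 0.676, -0.001]
contact_force: [1.0, -0.0, -1.1]
width: 0.0347
gripper_force: 51.1
```

Request:
step_arm:
  increments:
    - {"dp": [0.02, -0.25, 0], "yaw": -0.22, "grip": 0}
    - {"dp": [0.02, -0.25, 0], "yaw": -0.22, "grip": 0}
    - {"dp": [0.01, -0.08, 0], "yaw": -0.05, "grip": 0}
    - {"dp": [0, 0, 0], "yaw": 0, "grip": 0}

```text
clock: 11.95
position: [0.5435, -0.2403, 0.2887]
ee_rot: [-0.002, 0.761, 0.649, -0.0]
contact_force: [0.9, 1.5, -0.5]
width: 0.0345
gripper_force: 51.0
```

Request:
step_arm:
  increments:
    - {"dp": [0.01, 0, -0.25], "yaw": 0, "grip": 0}
    - {"dp": [0, 0, -0.25], "yaw": 0, "grip": 0}
    - {"dp": [0, 0, -0.2], "yaw": 0, "grip": 0}
    - {"dp": [0, 0, -0.12], "yaw": 0, "grip": 0}
    - {"dp": [0, 0, 0], "yaw": 0, "grip": 0}

```text
clock: 12.58
position: [0.5443, -0.2371, 0.1243]
ee_rot: [-0.003, 0.76, 0.65, -0.001]
contact_force: [1.2, -0.6, -1.1]
width: 0.0339
gripper_force: 51.0
```

Request:
step_arm:
  increments:
    - {"dp": [0, 0, 0], "yaw": 0, "grip": 0}
    - {"dp": [0, 0, -0.015], "yaw": 0, "grip": 0}
    - {"dp": [0, 0, 0], "yaw": 0, "grip": 0}

```text
clock: 12.95
position: [0.5463, -0.2401, 0.1244]
ee_rot: [0.001, 0.761, 0.649, 0.0]
contact_force: [0.5, -0.0, -0.9]
width: 0.0343
gripper_force: 51.0
```

Request:
step_arm:
  increments:
    - {"dp": [0, 0, -0.01], "yaw": 0, "grip": 0}
    - {"dp": [0, 0, 0], "yaw": 0, "grip": 0}

```text
clock: 13.2
position: [0.5459, -0.2401, 0.1215]
ee_rot: [-0.0, 0.761, 0.649, 0.0]
contact_force: [-0.1, 0.4, -1.2]
width: 0.0346
gripper_force: 51.0
```

Request:
step_arm:
  increments:
    - {"dp": [0, 0, -0.015], "yaw": 0, "grip": 0}
    - {"dp": [0, 0, 0], "yaw": 0, "grip": 0}

```text
clock: 13.45
position: [0.5458, -0.2399, 0.1182]
ee_rot: [-0.0, 0.761, 0.649, -0.0]
contact_force: [1.2, 0.5, -1.7]
width: 0.035
gripper_force: 51.0
```

Request:
step_arm:
  increments:
    - {"dp": [0, 0, -0.01], "yaw": 0, "grip": 0}
    - {"dp": [0, 0, 0], "yaw": 0, "grip": 0}

```text
clock: 13.7
position: [0.5461, -0.2402, 0.1173]
ee_rot: [0.0, 0.761, 0.649, 0.0]
contact_force: [-1.1, -1.8, 4.3]
width: 0.0343
gripper_force: 51.6
```

Request:
step_arm:
  increments:
    - {"dp": [0, 0, 0], "yaw": 0, "grip": 0.7}
    - {"dp": [0, 0, 0], "yaw": 0, "grip": 0.7}
    - {"dp": [0, 0, 0.15], "yaw": 0, "grip": 0.7}
    - {"dp": [0, 0, 0.25], "yaw": 0, "grip": 0.7}
    - {"dp": [0, 0, 0.25], "yaw": 0, "grip": 0.65}

```text
clock: 14.32
position: [0.5459, -0.2399, 0.2474]
ee_rot: [-0.0, 0.761, 0.649, -0.0]
contact_force: [0.7, -0.8, 0.2]
width: 0.0555
gripper_force: 0.0
```

Request:
step_arm:
  increments:
    - {"dp": [-0.015, 0.263, 0], "yaw": 0.26, "grip": 0.65}
    - {"dp": [-0.015, 0.263, 0], "yaw": 0.26, "grip": 0.65}
    - {"dp": [-0.015, 0.263, 0], "yaw": 0.26, "grip": 0.65}
    - {"dp": [-0.015, 0.263, 0], "yaw": 0.26, "grip": 0.65}
    - {"dp": [-0.015, 0.263, 0], "yaw": 0.26, "grip": 0.65}

```text
clock: 14.95
position: [0.5308, 0.0246, 0.2465]
ee_rot: [0.0, 0.693, 0.721, 0.0]
contact_force: [0.4, 0.4, -0.3]
width: 0.0554
gripper_force: 0.0
```

Request:
step_arm:
  increments:
    - {"dp": [-0.015, 0.263, 0], "yaw": 0.26, "grip": 0.65}
    - {"dp": [-0.015, 0.263, 0], "yaw": 0.26, "grip": 0.65}
    - {"dp": [-0.015, 0.263, 0], "yaw": 0.26, "grip": 0.65}
    - {"dp": [-0.015, 0.263, 0], "yaw": 0.26, "grip": 0.65}
    - {"dp": [-0.015, 0.263, 0], "yaw": 0.26, "grip": 0.65}

```text
clock: 15.58
position: [0.5158, 0.2878, 0.2464]
ee_rot: [0.0, 0.62, 0.785, 0.0]
contact_force: [1.2, -0.2, -0.4]
width: 0.0553
gripper_force: 0.0
```

Request:
step_arm:
  increments:
    - {"dp": [0, 0, 0], "yaw": 0, "grip": 0.65}
    - {"dp": [0, 0, 0], "yaw": 0, "grip": 0.65}

```text
clock: 15.82
position: [0.5158, 0.2857, 0.2461]
ee_rot: [0.0, 0.62, 0.785, -0.001]
contact_force: [-0.6, -0.3, -0.4]
width: 0.0551
gripper_force: 0.0
```

Request:
step_arm:
  increments:
    - {"dp": [0, 0.005, -0.2], "yaw": 0, "grip": 0.65}
    - {"dp": [0, 0, -0.2], "yaw": 0, "grip": 0.65}
    - {"dp": [0, 0, -0.09], "yaw": 0, "grip": 0.65}
    - {"dp": [0, 0, 0], "yaw": 0, "grip": 0.65}

```text
clock: 16.32
position: [0.5153, 0.2849, 0.1471]
ee_rot: [-0.001, 0.621, 0.784, -0.002]
contact_force: [-0.7, 0.3, -0.2]
width: 0.0556
gripper_force: 0.0
```

Request:
step_arm:
  increments:
    - {"dp": [0, 0, 0], "yaw": 0, "grip": 0.0}
    - {"dp": [0, 0, 0], "yaw": 0, "grip": 0.0}
    - {"dp": [0, 0, 0], "yaw": 0, "grip": 0.0}
    - {"dp": [0, 0, 0], "yaw": 0, "grip": 0.0}

```text
clock: 16.82
position: [0.5169, 0.2872, 0.1501]
ee_rot: [0.001, 0.62, 0.784, 0.001]
contact_force: [-0.0, -0.5, 6.1]
width: 0.024
gripper_force: 49.3
```

Request:
step_arm:
  increments:
    - {"dp": [0, 0, 0.2], "yaw": 0, "grip": 0.0}
    - {"dp": [0, 0, 0.28], "yaw": 0, "grip": 0.0}
    - {"dp": [0, 0, 0.28], "yaw": 0, "grip": 0.0}
    - {"dp": [0, 0, 0.1], "yaw": 0, "grip": 0.0}
    - {"dp": [0, 0, 0], "yaw": 0, "grip": 0.0}

```text
clock: 17.45
position: [0.5165, 0.2873, 0.3223]
ee_rot: [0.001, 0.62, 0.784, 0.002]
contact_force: [-0.4, -0.7, -2.0]
width: 0.0245
gripper_force: 49.7
```

Request:
step_arm:
  increments:
    - {"dp": [0.02, -0.15, 0], "yaw": -0.2, "grip": 0}
    - {"dp": [0.024, -0.25, 0], "yaw": -0.29, "grip": 0}
    - {"dp": [0.024, -0.25, 0], "yaw": -0.29, "grip": 0}
    - {"dp": [0.024, -0.25, 0], "yaw": -0.29, "grip": 0}
    - {"dp": [0.024, -0.25, 0], "yaw": -0.29, "grip": 0}

```text
clock: 18.08
position: [0.5382, 0.0555, 0.3182]
ee_rot: [-0.001, 0.697, 0.717, -0.001]
contact_force: [-0.2, -0.4, -1.5]
width: 0.0244
gripper_force: 49.7
```

Request:
step_arm:
  increments:
    - {"dp": [0.024, -0.25, 0], "yaw": -0.29, "grip": 0}
    - {"dp": [0.024, -0.25, 0], "yaw": -0.29, "grip": 0}
    - {"dp": [0.024, -0.25, 0], "yaw": -0.29, "grip": 0}
    - {"dp": [0.024, -0.25, 0], "yaw": -0.29, "grip": 0}
    - {"dp": [0.01, -0.1, 0], "yaw": -0.08, "grip": 0}

```text
clock: 18.7
position: [0.5597, -0.1654, 0.3179]
ee_rot: [-0.002, 0.762, 0.648, -0.001]
contact_force: [-0.1, -0.2, -1.4]
width: 0.0239
gripper_force: 49.7
```

Request:
step_arm:
  increments:
    - {"dp": [0, 0, 0], "yaw": 0, "grip": 0}
    - {"dp": [0, 0, 0], "yaw": 0, "grip": 0}

```text
clock: 18.95
position: [0.5601, -0.1614, 0.3198]
ee_rot: [-0.001, 0.76, 0.65, 0.0]
contact_force: [-0.1, -0.0, -0.6]
width: 0.0243
gripper_force: 49.7
```

Request:
step_arm:
  increments:
    - {"dp": [0, 0, -0.25], "yaw": 0, "grip": 0}
    - {"dp": [0, 0, -0.25], "yaw": 0, "grip": 0}
    - {"dp": [0, 0, -0.2], "yaw": 0, "grip": 0}
    - {"dp": [0, 0, -0.12], "yaw": 0, "grip": 0}
    - {"dp": [0, 0, 0], "yaw": 0, "grip": 0}

```text
clock: 19.58
position: [0.559, -0.1606, 0.1548]
ee_rot: [-0.002, 0.76, 0.65, -0.001]
contact_force: [-0.1, 0.4, -0.5]
width: 0.0242
gripper_force: 49.6
```

Request:
step_arm:
  increments:
    - {"dp": [0, 0, 0], "yaw": 0, "grip": 0}
    - {"dp": [0, 0, -0.015], "yaw": 0, "grip": 0}
    - {"dp": [0, 0, 0], "yaw": 0, "grip": 0}

```text
clock: 19.95
position: [0.5608, -0.163, 0.1544]
ee_rot: [0.001, 0.76, 0.649, 0.0]
contact_force: [0.3, -0.4, -0.5]
width: 0.0243
gripper_force: 49.6
```

Request:
step_arm:
  increments:
    - {"dp": [0, 0, -0.01], "yaw": 0, "grip": 0}
    - {"dp": [0, 0, 0], "yaw": 0, "grip": 0}

```text
clock: 20.2
position: [0.5603, -0.1631, 0.1515]
ee_rot: [-0.0, 0.761, 0.649, -0.0]
contact_force: [-0.2, -0.4, -1.9]
width: 0.0242
gripper_force: 49.6
```

Request:
step_arm:
  increments:
    - {"dp": [0, 0, -0.01], "yaw": 0, "grip": 0}
    - {"dp": [0, 0, 0], "yaw": 0, "grip": 0}

```text
clock: 20.45
position: [0.5607, -0.1632, 0.1502]
ee_rot: [0.0, 0.761, 0.649, 0.0]
contact_force: [-0.9, 0.6, 3.2]
width: 0.0242
gripper_force: 50.1
```

Request:
step_arm:
  increments:
    - {"dp": [0, 0, -0.008], "yaw": 0, "grip": 0}
    - {"dp": [0, 0, 0], "yaw": 0, "grip": 0}

```text
clock: 20.7
position: [0.5609, -0.1634, 0.1502]
ee_rot: [0.001, 0.761, 0.649, 0.0]
contact_force: [-2.3, 0.5, 10.8]
width: 0.0241
gripper_force: 51.1
```

Request:
step_arm:
  increments:
    - {"dp": [0, 0, 0.005], "yaw": 0, "grip": 0.65}
    - {"dp": [0, 0, 0], "yaw": 0, "grip": 0.65}
    - {"dp": [0, 0, 0.12], "yaw": 0, "grip": 0.65}
    - {"dp": [0, 0, 0.2], "yaw": 0, "grip": 0.65}
    - {"dp": [0, 0, 0.2], "yaw": 0, "grip": 0.65}

```text
clock: 21.32
position: [0.5602, -0.1629, 0.2531]
ee_rot: [-0.001, 0.761, 0.649, -0.0]
contact_force: [0.1, 0.5, -0.2]
width: 0.0554
gripper_force: 0.0
```

Request:
step_arm:
  increments:
    - {"dp": [-0.018, 0.238, 0], "yaw": 0.33, "grip": 0.65}
    - {"dp": [-0.018, 0.238, 0], "yaw": 0.33, "grip": 0.65}
    - {"dp": [-0.018, 0.238, 0], "yaw": 0.33, "grip": 0.65}
    - {"dp": [-0.018, 0.238, 0], "yaw": 0.33, "grip": 0.65}
    - {"dp": [-0.018, 0.238, 0], "yaw": 0.33, "grip": 0.65}

```text
clock: 21.95
position: [0.5421, 0.0765, 0.2525]
ee_rot: [-0.0, 0.674, 0.739, -0.0]
contact_force: [1.0, 0.8, 1.2]
width: 0.0551
gripper_force: 0.0
```

Request:
step_arm:
  increments:
    - {"dp": [-0.018, 0.238, 0], "yaw": 0.33, "grip": 0.65}
    - {"dp": [-0.018, 0.238, 0], "yaw": 0.33, "grip": 0.65}
    - {"dp": [-0.018, 0.238, 0], "yaw": 0.33, "grip": 0.65}
    - {"dp": [0, 0, 0], "yaw": 0, "grip": 0.65}
    - {"dp": [0, 0, 0], "yaw": 0, "grip": 0.65}

```text
clock: 22.58
position: [0.5315, 0.2174, 0.2524]
ee_rot: [0.0, 0.618, 0.786, -0.001]
contact_force: [0.0, -0.6, -0.2]
width: 0.0554
gripper_force: 0.0
```

Request:
step_arm:
  increments:
    - {"dp": [0, 0.002, -0.2], "yaw": 0, "grip": 0.65}
    - {"dp": [0, 0, -0.25], "yaw": 0, "grip": 0.65}
    - {"dp": [0, 0, -0.145], "yaw": 0, "grip": 0.65}
    - {"dp": [0, 0, 0], "yaw": 0, "grip": 0.65}

```text
clock: 23.08
position: [0.5301, 0.2161, 0.1316]
ee_rot: [-0.002, 0.619, 0.786, -0.003]
contact_force: [0.5, 0.5, 0.3]
width: 0.0555
gripper_force: 0.0
```

Request:
step_arm:
  increments:
    - {"dp": [0, 0, 0], "yaw": 0, "grip": 0.0}
    - {"dp": [0, 0, 0], "yaw": 0, "grip": 0.0}
    - {"dp": [0, 0, 0], "yaw": 0, "grip": 0.0}
    - {"dp": [0, 0, 0], "yaw": 0, "grip": 0.0}

```text
clock: 23.58
position: [0.5329, 0.2183, 0.1359]
ee_rot: [0.001, 0.618, 0.786, 0.002]
contact_force: [-0.6, -1.5, 7.3]
width: 0.0262
gripper_force: 49.8
```

Request:
step_arm:
  increments:
    - {"dp": [0, 0, 0.2], "yaw": 0, "grip": 0.0}
    - {"dp": [0, 0, 0.28], "yaw": 0, "grip": 0.0}
    - {"dp": [0, 0, 0.28], "yaw": 0, "grip": 0.0}
    - {"dp": [0, 0, 0.1], "yaw": 0, "grip": 0.0}
    - {"dp": [0, 0, 0], "yaw": 0, "grip": 0.0}

```text
clock: 24.2
position: [0.5322, 0.2185, 0.308]
ee_rot: [0.001, 0.618, 0.786, 0.002]
contact_force: [-1.1, 0.0, -1.2]
width: 0.0262
gripper_force: 49.9
```

Request:
step_arm:
  increments:
    - {"dp": [0.03, -0.16, 0], "yaw": -0.25, "grip": 0}
    - {"dp": [0.03, -0.25, 0], "yaw": -0.42, "grip": 0}
    - {"dp": [0.03, -0.25, 0], "yaw": -0.42, "grip": 0}
    - {"dp": [0.03, -0.25, 0], "yaw": -0.42, "grip": 0}
    - {"dp": [0.03, -0.25, 0], "yaw": -0.42, "grip": 0}

```text
clock: 24.82
position: [0.5607, -0.0151, 0.3037]
ee_rot: [-0.001, 0.726, 0.688, -0.001]
contact_force: [0.3, -0.0, -1.0]
width: 0.0263
gripper_force: 49.8
```

Request:
step_arm:
  increments:
    - {"dp": [0.03, -0.25, 0], "yaw": -0.42, "grip": 0}
    - {"dp": [0.025, -0.11, 0], "yaw": -0.25, "grip": 0}
    - {"dp": [0, 0, 0], "yaw": 0, "grip": 0}
    - {"dp": [0, 0, 0], "yaw": 0, "grip": 0}

```text
clock: 25.32
position: [0.5722, -0.0843, 0.3052]
ee_rot: [-0.001, 0.758, 0.652, 0.0]
contact_force: [-0.2, -0.3, -0.5]
width: 0.0258
gripper_force: 49.8
```

Request:
step_arm:
  increments:
    - {"dp": [0, 0, -0.25], "yaw": 0, "grip": 0}
    - {"dp": [0, 0, -0.25], "yaw": 0, "grip": 0}
    - {"dp": [0, 0, -0.2], "yaw": 0, "grip": 0}
    - {"dp": [0, 0, -0.12], "yaw": 0, "grip": 0}
    - {"dp": [0, 0, 0], "yaw": 0, "grip": 0}

```text
clock: 25.95
position: [0.571, -0.0836, 0.1401]
ee_rot: [-0.002, 0.758, 0.652, -0.001]
contact_force: [-1.1, 0.5, -0.6]
width: 0.0263
gripper_force: 49.7
```

Request:
step_arm:
  increments:
    - {"dp": [0, 0, 0], "yaw": 0, "grip": 0}
    - {"dp": [0, 0, -0.015], "yaw": 0, "grip": 0}
    - {"dp": [0, 0, 0], "yaw": 0, "grip": 0}

```text
clock: 26.32
position: [0.573, -0.0858, 0.1397]
ee_rot: [0.001, 0.759, 0.652, 0.0]
contact_force: [0.1, 0.8, -0.8]
width: 0.026
gripper_force: 49.7
```

Request:
step_arm:
  increments:
    - {"dp": [0, 0, -0.01], "yaw": 0, "grip": 0}
    - {"dp": [0, 0, 0], "yaw": 0, "grip": 0}

```text
clock: 26.58
position: [0.5725, -0.0859, 0.1369]
ee_rot: [-0.0, 0.759, 0.652, -0.0]
contact_force: [-0.1, -0.4, -1.4]
width: 0.0261
gripper_force: 49.7
```

Request:
step_arm:
  increments:
    - {"dp": [0, 0, -0.01], "yaw": 0, "grip": 0}
    - {"dp": [0, 0, 0], "yaw": 0, "grip": 0}

```text
clock: 26.82
position: [0.5728, -0.086, 0.136]
ee_rot: [0.0, 0.759, 0.652, 0.0]
contact_force: [-0.9, 1.2, 4.9]
width: 0.026
gripper_force: 50.3
```

Oblong has touched down. I'll release, retreat upward and move aside.

Request:
step_arm:
  increments:
    - {"dp": [0, 0, 0], "yaw": 0, "grip": 0.65}
    - {"dp": [0, 0, 0], "yaw": 0, "grip": 0.65}
    - {"dp": [0, 0, 0.15], "yaw": 0, "grip": 0.65}
    - {"dp": [0, 0, 0.25], "yaw": 0, "grip": 0.65}
    - {"dp": [0, 0, 0.25], "yaw": 0, "grip": 0.65}

```text
clock: 27.45
position: [0.5725, -0.0858, 0.2658]
ee_rot: [-0.0, 0.759, 0.652, -0.0]
contact_force: [-0.5, -0.5, -0.6]
width: 0.0555
gripper_force: 0.0
```

Request:
step_arm:
  increments:
    - {"dp": [-0.05, 0.28, 0], "yaw": 0.3, "grip": 0.65}
    - {"dp": [-0.05, 0.28, 0], "yaw": 0.3, "grip": 0.65}
    - {"dp": [-0.05, 0.28, 0], "yaw": 0.3, "grip": 0.65}
    - {"dp": [-0.05, 0.28, 0], "yaw": 0.3, "grip": 0.65}
    - {"dp": [-0.05, 0.28, 0], "yaw": 0.3, "grip": 0.65}

```text
clock: 28.08
position: [0.5222, 0.1959, 0.2649]
ee_rot: [0.0, 0.68, 0.733, 0.0]
contact_force: [0.1, -0.1, 0.5]
width: 0.0552
gripper_force: 0.0
```

Request:
step_arm:
  increments:
    - {"dp": [-0.05, 0.28, 0], "yaw": 0.3, "grip": 0.65}
    - {"dp": [-0.05, 0.28, 0], "yaw": 0.3, "grip": 0.65}
    - {"dp": [0, 0, 0], "yaw": 0, "grip": 0.65}
    - {"dp": [0, 0, 0], "yaw": 0, "grip": 0.65}

```text
clock: 28.58
position: [0.5025, 0.3059, 0.2646]
ee_rot: [0.0, 0.647, 0.763, -0.001]
contact_force: [-0.1, 0.7, -0.6]
width: 0.0553
gripper_force: 0.0
```

Run:
```python
from h import *
import cv2
a=cams.get_image("top");cv2.imwrite("pics/t2.png",cv2.resize(a[145:265,245:415],None,fx=4.5,fy=4.5))
```

```text
(no output)
```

View pics/t2.png

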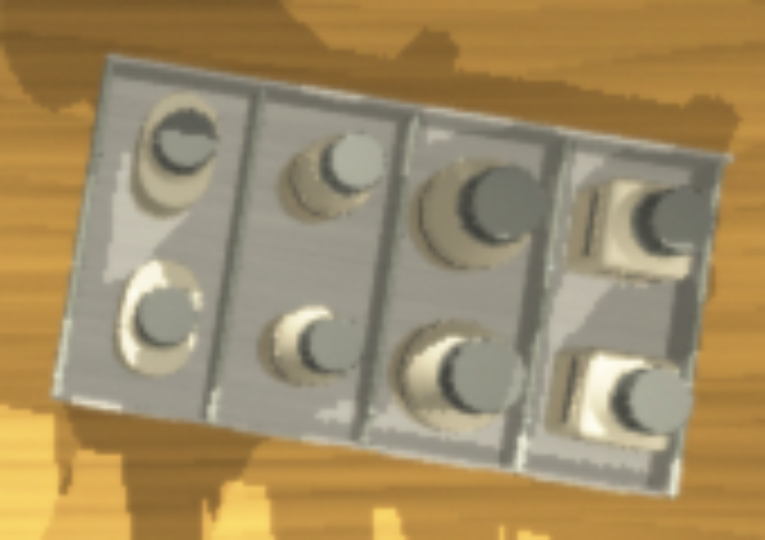

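All four full bottles stand upright behind their opened twins: caps at (185,138), (355,162), (505,203) and (680,218), against the opened ones at (165,317), (330,345), (482,377) and (652,400). The opened row has not moved, so I'm handing in.

```bash
python3 -c "
from rig import ticket
print(ticket.sign_off())"
```

```text
the job is handed in; nothing more can be done
None
```

I put all four full bottles upright behind their opened twins in the matching lanes and handed the job in at about 29 s on the clock; the sign-off gave no verdict.

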